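# Rotate the oil-filter stock

## Robot

A 6-joint arm with a two-finger parallel gripper is mounted at the origin on the work surface. World frame = base frame: x ahead of the robot, y to its left, z up, the work surface at z = 0. Lengths are in m, angles in rad, forces in N, time in s.
With the tool pointing down it reaches from about 0.375 to 0.925 m from the base axis. Payload 5.7 kg.
Tool frame: the origin (TCP) lies at the very end of the fingers, on their centre line; the grasp point (between the pads) lies 19 mm behind it (r.grasp_offset is the distance from the TCP to the grasp point, in m); z points along the fingers, x is the direction in which the jaws open and shut, and the axes are right-handed (so a half turn about z gives the same grasp; the last joint's range is limited). The gripper opens to 85 mm and grips with 20 to 120 N. Pads are 22 mm wide; open, the fingers measure 114 mm over their backs; the gripper's body (76 mm by 85 mm) begins 54 mm behind the grasp point. The pads swing forward as they close: fully open they stand 13 mm farther back than shut.
Start: joints at [1.146, 0.359, 1.51, -0, 1.272, -0.115], TCP at [0.183, 0.571, 0.231] pointing down, gripper open.
Joint ranges: [-2.97, 2.97], [-1.01, 2.36], [0.21, 2.38], [-0.96, 4.11], [0.2, 2.71], [-2.98, 2.98]. Speed limits (rad/s): [2.39, 2.39, 3.14, 3.14, 3.14, 3.14].

## Interface

Orientations are given as a rotation vector (axis times angle).
In Python, from bench import r, eyes, workorder gives the robot as it stands.
- The arm moves only by the tool servo_tool, never from a script. Its argument "plan" is one flat list of numbers, 7 for each row, row after row: the turn, a rotation vector about the tool's x, y, z in degrees, then the shift along the tool's x, y, z in mm, then the gripper command: -1 is shut, 1 is fully open, values between are in proportion. A call has 1 to 5 rows; each row shifts and turns the commanded pose from where the row before left it, along the tool's axes as they then stand; what a row does not reach is not made up. A row lasts 1/8 s, in which the tool goes at most 62.5 mm and 10.7 degrees, less where a joint would pass 70% of its speed; a pose out of reach is approached as far as the arm can. A call is refused whole if a number of a shift passes 62.5 or a number of a turn 10.7, either way. A call with a gripper value outside its range is refused whole. The fingers move at their own pace and stop on an object; the grip force is fixed at half the most. Time passes only in rows, so rows that do not move let the fingers close. It gives the time, the measured TCP pose, the force and the opening at its end, in the units of the state.
- r.get_state(): the state, without advancing time (a new reading comes with each control period).
- eyes.get_image(name): name is "scene" or "top" or "wrist"; returns a dict with "pixels" (384x512x3 uint8, red, green, blue), "range_z" (384x512 float32, m along the optical axis (not along the pixel's ray), 0 where there is no reading), "fovy" (degrees; the focal length in pixels is half the picture's height over the tangent of half this angle, whatever the lens; pixels are square), "cx", "cy" (the principal point, pixels), "R" (3x3) and "t" (3): a world point X has camera coordinates R X + t. Camera axes: x right, y down, z forward; pixel columns grow to the right and rows downward; lengths in m; the calibration is good to about 2 mm. A picture is of the moment at which its call begins.
- workorder.sign_off(): hands the job in, once; it reports no verdict.
The state is a dict: "time_s": time; "joint_pos": joint angles; "joint_vel": joint speeds; "effort": joint torques, N m; "tool_pos": TCP position; "ee_rot": TCP orientation; "ft_force": force on the tool from outside, world axes, zero at the start; "wrist_torque": the same for the moment, N m; "width": finger opening in m.
Only numpy, scipy, OpenCV 4.12 (cv2) and the standard library are available. Lean on these libraries where they do the work, as an engineer would, in place of code of your own. Each camera call takes 0.05 s, during which the arm holds its last target. There are 200 camera calls.

## Task

Take the oldest blue oil filter, the one against the yellow stop at the low front end of the sloped lane, and set it down in the green job tray. Then load the new blue filter from the plywood cradle (not the orange one) into the lane from above, lying crosswise like the others, so that it ends up behind the blue filter that is still waiting there. Set both down gently; do not drop them.

Things in the scene. Friction and masses are not known exactly. Their poses are not given: they have to be found in the camera images.
- oldest_c (a point): Centre of the oldest blue filter: drum 66 mm in diameter, 50 mm long, 0.22 kg, white band, flat ends. Lies on its side against the lane's yellow stop; y axis (level) along the drum, x and z turn as it rolls. Grip it from above by its flat ends. A like blue filter (not listed) touches its uphill side and rolls to the stop, in under 1 s, once this one is lifted out.
- new_c (a point): Centre of the new blue filter: same drum (66 mm diameter, 50 mm long, y axis along it, level), on its side in one of two pockets of a plywood cradle (board 200 x 100 x 8 mm; ridges 8 mm high at the drum's round sides, none at its ends). The other pocket, 96 mm away, holds an orange filter of the same size; which is which varies.
- lane: Fixed sloped lane. Origin on the bench under its middle; frame level, z up, x uphill from yellow stop to back. Inside 215 mm long, 70 wide; floor 32 mm up at the origin, rising 8 degrees; rails and back lip 8 mm high, stop 30. A filter lying along y has its centre at z = 65 mm + 0.14 x: x = -78 mm at the stop, -13 second in the row. One set at x = +15 then rolls down to the one ahead.
- tray: Green square job tray, fixed to the bench, 180 x 180 mm outside, walls 4 mm thick and 22 mm high. Origin at the centre of its underside, z up. Black ribs 3 mm high on its floor run along y every 24 mm and keep a round thing from rolling. A filter lying on them with its drum along the tray's y axis has its centre about 39 mm above the origin.

How it is judged:
On the way, in this order (a step that is already met when the one before it is completed fails the run):
1. the oldest filter is set down and released in the green tray (x of oldest_c in the frame of tray between -0.065 and 0.065 m and y of oldest_c in the frame of tray between -0.065 and 0.065 m and z of oldest_c in the frame of tray below 0.05 m and contact force between oldest and the fingers below 0.3 N and linear speed of oldest below 0.03 m/s), for 0.2 s.
2. the new filter lies released in the lane behind the waiting one (x of new_c in the frame of lane between -0.033 and 0.012 m and y of new_c in the frame of lane between -0.018 and 0.018 m and z of new_c in the frame of lane between 0.05 and 0.072 m and angle between the y axis of new_c and the y axis of lane, either way round below 0.26 rad and contact force between new and the fingers below 0.3 N and linear speed of new below 0.03 m/s), for 0.2 s.
At the end, for the whole second after the job is handed in: The oldest filter rests on the floor of the green tray, within its walls; the new filter rests in the lane as second in the row, behind the waiting one (centre within about 20 mm along the lane and 18 mm across), lying crosswise within 15 degrees. Both are released and at rest (all of step 1 and all of step 2); the robot touches nothing.
It fails at once if the oldest filter is dropped or slammed into the tray (more than 45 N) (contact force between oldest and tray above 45 N).
It fails at once if the new filter is dropped or slammed into the lane (more than 45 N) (contact force between new and lane above 45 N).
It also fails if it takes over 56 s, if anything falls off the work surface, if the arm or the gripper's body presses on something with over 40 N, if the wrist force passes 120 N, or if a joint passes its speed limit or range.

## Working session

There is one attempt and no reset: what is moved stays moved. The work goes in short steps, Python scripts to look and compute and a tool call to move; the robot and the scene stay as the last step left them, time stands still between calls to the robot, and variables do not carry over. Pictures are saved under pics/ and viewed, about 8 in all and at most 12, crops included, and the job is handed in when it is done.

Besides the shell and the picture viewer there is one more tool, called as a command line: name --argument value ..., lists and objects as JSON in quotes. servo_tool: Moves the arm, as the interface text tells. Its arguments: {"type":"object","properties":{"plan":{"type":"array"}},"required":["plan"]}

```bash
mkdir -p pics
cat > h.py <<'E'
import numpy as np, cv2
from bench import r, eyes, workorder
def cloud(im):
    f=192/np.tan(np.radians(im["fovy"])/2); z=im["range_z"]
    v,u=np.mgrid[:384,:512]
    c=np.stack([(u-im["cx"])/f*z,(v-im["cy"])/f*z,z],-1)
    return (c-im["t"])@im["R"]   # R^T (c-t)
def get(n,save=None):
    im=eyes.get_image(n)
    if save: cv2.imwrite(f"pics/{save}.png",cv2.cvtColor(im["pixels"],cv2.COLOR_RGB2BGR))
    return im,cloud(im),cv2.cvtColor(im["pixels"],cv2.COLOR_RGB2HSV)
E
python3 - <<'E'
from h import *
ims=[]
for n in("top","scene"):
    im,P,h=get(n); ims.append(im["pixels"]); np.savez(f"{n}.npz",P=P,h=h)
    print(n,im["fovy"],(-im["R"].T@im["t"]).round(3))
    for nm,lo,hi in(("yellow",22,34),("green",40,85),("blue",98,125),("orange",5,16)):
        m=cv2.inRange(h,(lo,110,60),(hi,255,255))
        k,l,st,c=cv2.connectedComponentsWithStats(m)
        for i in range(1,k):
            if st[i,4]>60:
                q=P[(l==i)&(P[...,2]>-.1)]; print(nm,st[i].tolist(),np.median(q,0).round(3),np.percentile(q,[2,98],axis=0).round(3).tolist())
cv2.imwrite("pics/top.png",ims[0][...,::-1]);cv2.imwrite("pics/scene.png",ims[1][...,::-1])
print(r.get_state())
E
```

```text
top 42.5458690763808 [ 0.41  -0.014  1.273]
yellow [480, 86, 32, 37, 786] [ 0.71  -0.6    0.076] [[0.688, -0.63, -0.0], [0.745, -0.594, 0.152]]
yellow [232, 209, 33, 7, 142] [0.467 0.015 0.045] [[0.461, -0.025, -0.003], [0.476, 0.058, 0.053]]
blue [235, 159, 12, 52, 446] [0.536 0.032 0.086] [[0.474, 0.021, 0.067], [0.593, 0.043, 0.098]]
blue [250, 158, 8, 52, 206] [ 0.537 -0.     0.086] [[0.476, -0.007, 0.067], [0.595, 0.007, 0.098]]
blue [387, 216, 11, 24, 84] [ 0.423 -0.337  0.07 ] [[0.394, -0.347, 0.053], [0.451, -0.327, 0.076]]
blue [371, 219, 17, 26, 230] [ 0.414 -0.306  0.069] [[0.385, -0.32, 0.053], [0.441, -0.29, 0.077]]
blue [0, 362, 46, 22, 568] [0.103 0.565 0.067] [[0.074, 0.531, 0.005], [0.104, 0.622, 0.085]]
scene 53.81813877123299 [1.064 0.456 0.536]
yellow [12, 101, 42, 67, 1482] [ 0.729 -0.601  0.103] [[0.698, -0.624, 0.005], [0.753, -0.593, 0.178]]
yellow [277, 194, 10, 17, 99] [0.47  0.045 0.032] [[0.402, -0.001, -0.002], [0.475, 0.054, 0.046]]
blue [187, 133, 12, 22, 116] [ 0.438 -0.301  0.058] [[0.33, -0.393, 0.008], [0.448, -0.29, 0.073]]
blue [237, 182, 38, 40, 
[... 433 characters left out ...]
 0.456, 0.536], [1.064, 0.456, 0.536]]
{'time_s': 0.1, 'joint_pos': array([ 1.14590680e+00,  3.59436403e-01,  1.51137831e+00, -2.14549964e-05,
        1.27253139e+00, -1.15092852e-01]), 'joint_vel': array([ 0.0007629 , -0.00119781, -0.00175381, -0.00062817,  0.00028033,
        0.00188923]), 'effort': array([-3.19246392e-04, -5.28649914e+01, -2.79352140e+01, -2.68631238e-04,
        4.90822335e-03,  3.49442382e-05]), 'tool_pos': array([0.18265722, 0.57083207, 0.23051504]), 'ee_rot': array([ 2.53684879e+00,  1.85160886e+00, -2.37996484e-03]), 'ft_force': array([-0.97348583, -0.33729235,  0.36166195]), 'wrist_torque': array([-0.07178825,  0.00659239,  0.03912465]), 'width': 0.0855372525667962}
```

View pics/top.png

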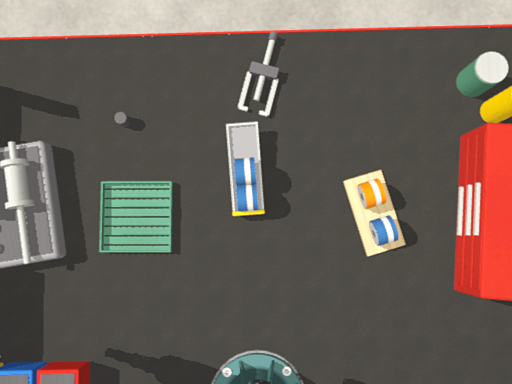

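View pics/scene.png

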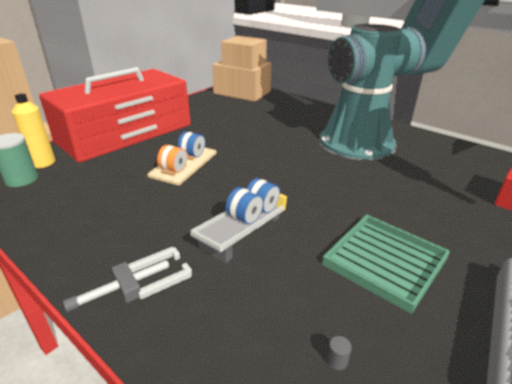

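The top view shows the lane at (245,170) with the stop at (248,212), the tray at (136,217), the new blue filter at (384,231) and the orange one at (372,192). Next I'll measure the poses.

Run:
```python
from h import *
d=np.load("top.npz");P,h=d["P"],d["h"]
v,u=np.mgrid[:384,:512]
def box(u0,u1,v0,v1): return (u>=u0)&(u<u1)&(v>=v0)&(v<v1)
def rect(m,n):
    q=P[m]; (c,s,a)=cv2.minAreaRect((q[:,:2]*1000).astype(np.float32)); print(n,len(q),np.round(c,1),np.round(s,1),round(a,1),'z',np.percentile(q[:,2],[5,50,95]).round(4))
sat=h[...,1]>70
g=box(90,185,170,262)&(h[...,0]>60)&(h[...,0]<95)&sat
rect(g,"tray"); rect(g&(P[...,2]>.016),"trayrim")
L=box(215,275,110,225)&(P[...,2]>.025)
rect(L,"lane"); rect(L&(P[...,2]>.025)&(P[...,2]<.062),"lane low")
w=box(335,415,160,265)
rect(w&(P[...,2]>.004)&(P[...,2]<.02),"board")
rect(w&(P[...,2]>.03),"drums")
for n,m in(("lanefilt1",box(230,262,186,209)),("lanefilt2",box(230,262,159,184))): 
    rect(m&(P[...,2]>.07),n)
for n,b in(("new",box(365,405,213,250)),("orange",box(355,392,175,210))):
    rect(b&(P[...,2]>.04),n); rect(b&(P[...,2]>.066),n+"top")
yl=box(225,270,200,220)&(h[...,0]>=22)&(h[...,0]<=34)&(h[...,1]>110)
rect(yl,"stop")
print(cv2.fitLine((P[yl&(P[...,2]>.04)][:,:2]*1000).astype(np.float32),cv2.DIST_HUBER,0,.01,.01).ravel())
```

```text
tray 4678 [463.1 193.7] [418.3 184.8] 88.9 z [0.0003 0.0051 0.0222]
trayrim 505 [463.4 189.1] [408.7 178.6] 89.1 z [0.0172 0.022  0.0271]
lane 2699 [550.5  19. ] [284.8  78.1] 3.1 z [0.0298 0.0478 0.0957]
lane low 1587 [577.6  20.5] [230.5  78.1] 3.1 z [0.0278 0.0411 0.0537]
board 1875 [ 464.6 -308.7] [203.  268.5] 88.1 z [0.0043 0.0075 0.0119]
drums 1304 [ 425.2 -177.2] [161.6 321.5] 15.9 z [0.0431 0.0678 0.0762]
lanefilt1 473 [470.2  14.4] [124.1  50.6] 3.3 z [0.073  0.0842 0.0896]
lanefilt2 527 [503.1  16.2] [189.9  50.7] 3.2 z [0.0774 0.0922 0.0984]
new 626 [ 397.8 -184. ] [ 69.8 332.7] 7.8 z [0.0483 0.0682 0.0753]
newtop 378 [ 400.1 -182.2] [ 56.7 331.2] 6.4 z [0.0667 0.0712 0.0764]
orange 609 [ 474.  -163.4] [ 65.4 320.9] 14.8 z [0.0491 0.068  0.0759]
orangetop 364 [ 467.  -164.9] [ 47.9 321.3] 17.2 z [0.0665 0.0715 0.0771]
stop 142 [468.9  16.3] [13.2 83.5] 2.5 z [-0.0004  0.0447  0.0508]
[ 4.2774931e-02 -9.9908471e-01  4.6689261e+02  1.4368622e+01]
```

Run:
```python
from h import *
d=np.load("top.npz");P,h=d["P"],d["h"]
v,u=np.mgrid[:384,:512]
ok=(P[...,2]<.12)
def box(u0,u1,v0,v1): return ok&(u>=u0)&(u<u1)&(v>=v0)&(v<v1)
def rect(m,n):
    q=P[m]; (c,s,a)=cv2.minAreaRect((q[:,:2]*1000).astype(np.float32)); print(n,len(q),np.round(c,1),np.round(s,1),round(a,1),'med',np.median(q,0).round(4),'z',np.percentile(q[:,2],[5,95]).round(4))
g=box(90,185,170,262)&(h[...,0]>60)&(h[...,0]<95)&(h[...,1]>70)
rect(g,"tray"); rect(g&(P[...,2]>.016),"trayrim")
rect(box(215,275,110,225)&(P[...,2]>.028)&(P[...,2]<.062),"lane low")
w=box(335,415,160,265)
rect(w&(P[...,2]>.004)&(P[...,2]<.02),"board"); rect(w&(P[...,2]>.03),"drums")
L=box(225,268,140,220)
rect(L&(P[...,2]>.07),"lanefilts")
for n,b in(("new",box(365,405,213,250)),("orange",box(355,392,175,210))):
    rect(b&(P[...,2]>.04),n); rect(b&(P[...,2]>.066),n+"top")
for z in(.086,): rect(L&(P[...,2]>z)&(v>186),"f1top"); rect(L&(P[...,2]>.095)&(v<184),"f2top")
```

```text
tray 4661 [465.3 307.1] [191.3 185.1] 89.1 med [0.4627 0.3058 0.0051] z [0.0003 0.022 ]
trayrim 488 [465.1 302.3] [181.9 178.8] 89.2 med [0.4748 0.3076 0.0219] z [0.0171 0.0263]
lane low 1502 [577.6  20.5] [230.6  78. ] 3.1 med [0.6333 0.0228 0.0415] z [0.0305 0.054 ]
board 1875 [ 464.6 -308.7] [203.  268.5] 88.1 med [ 0.463  -0.2934  0.0075] z [0.0043 0.0119]
drums 1276 [ 462.  -306.5] [161.6  52.5] 15.6 med [ 0.4507 -0.3032  0.0676] z [0.043  0.0753]
lanefilts 1028 [537.2  18.2] [127.   50.7] 3.1 med [0.5394 0.0182 0.0866] z [0.0728 0.0974]
new 621 [ 415.9 -319.2] [66.  52.1] 15.8 med [ 0.4164 -0.3161  0.0681] z [0.0482 0.075 ]
newtop 373 [ 415.8 -319.2] [49.6 51.3] 17.0 med [ 0.416  -0.3182  0.0712] z [0.0667 0.076 ]
orange 605 [ 508.3 -293.6] [65.5 51.6] 15.0 med [ 0.5068 -0.2913  0.0679] z [0.0491 0.0757]
orangetop 360 [ 507.  -293.9] [47.9 51.1] 17.2 med [ 0.5069 -0.2932  0.0714] z [0.0665 0.0766]
f1top 142 [502.2  16. ] [48.3 34. ] 88.8 med [0.5025 0.0138 0.0878] z [0.0862 0.0909]
f2top 144 [570.4  19.3] [48.2 31.7] 89.0 med [0.5686 0.0205 0.0966] z [0.0952 0.1002]
```

servo_tool --plan '[0,0,-10.4,0,0,0,1,0,0,-10.4,0,0,0,1,0,0,0,-50,25,0,1,0,0,0,-50,25,0,1,0,0,0,-50,25,0,1]'

```text
time_s: 0.72
tool_pos: [0.2661, 0.424, 0.2309]
ee_rot: [2.16, 2.281, -0.001]
ft_force: [0.9, -0.4, 0.7]
width: 0.0853
```

servo_tool --plan '[0,0,0,-55,28,0,1,0,0,0,-55,28,0,1,0,0,0,-55,28,0,1,0,0,0,-55,28,0,1,0,0,0,-55,28,0,1]'

```text
time_s: 1.35
tool_pos: [0.4208, 0.1566, 0.2313]
ee_rot: [2.161, 2.28, 0.0]
ft_force: [0.5, 0.9, -0.7]
width: 0.0852
```

```bash
cat >> h.py <<'E'
from scipy.spatial.transform import Rotation as Ro
def togo(x,y,z,yaw):
    s=r.get_state(); R=Ro.from_rotvec(s["ee_rot"])
    cur=np.degrees(np.arctan2(*R.as_matrix()[[1,0],0])); T=Ro.from_euler("ZX",[yaw,180],degrees=True)
    print("t",round(s["time_s"],2),"tcp",s["tool_pos"].round(4),"yaw",cur.round(1),"w",round(s["width"],4),"F",s["ft_force"].round(1))
    print("turn",np.degrees((R.inv()*T).as_rotvec()).round(2),"shift(now axes)",(R.inv().apply(np.array([x,y,z])-s["tool_pos"])*1e3).round(1),"shift(goal axes)",(T.inv().apply(np.array([x,y,z])-s["tool_pos"])*1e3).round(1))
E
python3 -c "
from h import *
togo(.5045,.0165,.15,93.1)"
```

```text
t 1.35 tcp [0.4208 0.1566 0.2313] yaw 93.1 w 0.0852 F [ 0.5  0.9 -0.7]
turn [ 0.01 -0.01 -0.05] shift(now axes) [-144.4   76.1   81.3] shift(goal axes) [-144.4   76.    81.3]
```

servo_tool --plan '[0,0,0,-48,25,15,1,0,0,0,-48,25,15,1,0,0,0,-40,20,10,1,0,0,0,0,0,0,1,0,0,0,0,0,0,1]'

```text
time_s: 1.98
tool_pos: [0.4966, 0.0267, 0.191]
ee_rot: [-2.161, -2.278, 0.001]
ft_force: [-1.3, 0.9, 0.2]
width: 0.0852
```

Run:
```python
from h import *
togo(.5045,.0165,.0375,93.1)
im,P,h=get("wrist","w1")
z=P[...,2]; X=P[...,0]
m=(z>.072)&(z<.12)&(im["range_z"]>0)
for n,k in(("f1",m&(X<.534)),("f2",m&(X>.54))):
    q=P[k]
    if len(q)>50:
        c,s,a=cv2.minAreaRect((q[:,:2]*1e3).astype(np.float32)); print(n,len(q),np.round(c,1),np.round(s,1),a,q[:,2].max())
```

```text
t 1.98 tcp [0.4966 0.0267 0.191 ] yaw 93.0 w 0.0852 F [-1.3  0.9  0.2]
turn [-0.08 -0.03 -0.1 ] shift(now axes) [-10.7   7.6 153.5] shift(goal axes) [-10.6   7.3 153.5]
f1 2733 [503.7  13.4] [55.9 50.5] 2.989980459213257 0.08912941659718383
f2 2538 [567.8  16.5] [58.1 49.9] 3.1109304428100586 0.09775330630966766
```

View pics/w1.png

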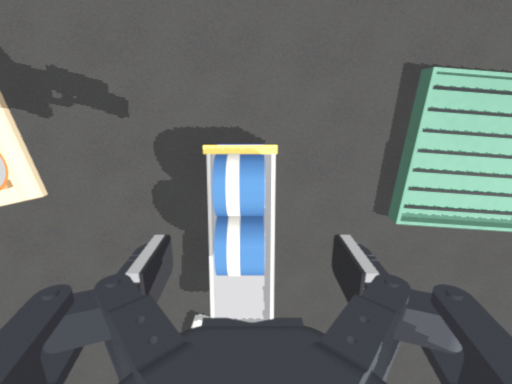

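The wrist view shows the oldest filter at (240,183), next to the stop at (240,149), and the waiting one at (240,247). Both cameras put the oldest at about (0.504, 0.015), so I'm descending.

servo_tool --plan '[0,0,0,-12,7,20,1,0,0,0,0,0,45,1,0,0,0,0,0,45,1,0,0,0,0,0,20,1,0,0,0,0,0,0,1]'

```text
time_s: 2.65
tool_pos: [0.5031, 0.0161, 0.0604]
ee_rot: [-2.158, -2.28, 0.003]
ft_force: [0.3, 0.6, 0.9]
width: 0.0853
```

```bash
python3 -c "
from h import *
togo(.504,.015,.0375,93.1)"
```

```text
t 2.65 tcp [0.5031 0.0161 0.0604] yaw 93.2 w 0.0853 F [0.3 0.6 0.9]
turn [-0.2  -0.04  0.05] shift(now axes) [-1.2  0.9 22.8] shift(goal axes) [-1.2  0.8 22.9]
```

servo_tool --plan '[0,0,0,-1,1,12,1,0,0,0,0,0,10,1,0,0,0,0,0,0,1,0,0,0,0,0,0,-0.5,0,0,0,0,0,0,-1]'

```text
time_s: 3.28
tool_pos: [0.5063, 0.0137, 0.0396]
ee_rot: [2.161, 2.279, 0.0]
ft_force: [-0.0, -0.2, 0.5]
width: 0.0516
```

servo_tool --plan '[0,0,0,0,0,0,-1,0,0,0,0,0,0,-1,0,0,0,0,0,0,-1,0,0,0,0,0,0,-1,0,0,0,0,0,0,-1]'

```text
time_s: 3.9
tool_pos: [0.5064, 0.0137, 0.0399]
ee_rot: [2.161, 2.279, 0.001]
ft_force: [-1.1, 0.1, 6.6]
width: 0.0495
```

servo_tool --plan '[0,0,0,0,0,-10,-1,0,0,0,0,0,-25,-1,0,0,0,0,0,-45,-1,0,0,0,0,0,-45,-1,0,0,3,0,0,0,-1]'

```text
time_s: 4.53
tool_pos: [0.5086, 0.0136, 0.1682]
ee_rot: [2.218, 2.217, 0.007]
ft_force: [0.1, -0.9, -3.3]
width: 0.0496
```

```bash
python3 -c "
from h import *
togo(.465,.302,.0255,90)"
```

```text
t 4.53 tcp [0.5086 0.0136 0.1682] yaw 90.0 w 0.0496 F [ 0.1 -0.9 -3.3]
turn [ 0.42  0.05 -0.01] shift(now axes) [288.5 -44.7 142.2] shift(goal axes) [288.4 -43.6 142.7]
```

servo_tool --plan '[0,0,0,30,-5,0,-1,0,0,0,55,-8,0,-1,0,0,0,55,-9,0,-1,0,0,0,55,-9,0,-1,0,0,0,50,-8,0,-1]'

```text
time_s: 5.15
tool_pos: [0.4658, 0.2605, 0.1645]
ee_rot: [-2.22, -2.223, 0.001]
ft_force: [0.8, -0.4, -2.2]
width: 0.0496
```

servo_tool --plan '[0,0,0,30,-4,10,-1,0,0,0,14,-2,25,-1,0,0,0,0,0,40,-1,0,0,0,0,0,25,-1,0,0,0,0,0,0,-1]'

```text
time_s: 5.78
tool_pos: [0.4587, 0.3018, 0.0626]
ee_rot: [-2.219, -2.221, 0.008]
ft_force: [-0.8, 0.1, -2.4]
width: 0.0496
```

Run:
```python
from h import *
togo(.465,.302,.0255,90)
im,P,h=get("scene","s2")
g=cv2.resize(im["pixels"][130:330,150:500],None,fx=2,fy=2); cv2.imwrite("pics/s2c.png",g[...,::-1])
```

```text
t 5.78 tcp [0.4587 0.3018 0.0626] yaw 90.1 w 0.0496 F [-0.8  0.1 -2.4]
turn [-0.27  0.14  0.06] shift(now axes) [ 0.3  6.5 37.1] shift(goal axes) [ 0.2  6.3 37.1]
```

View pics/s2c.png

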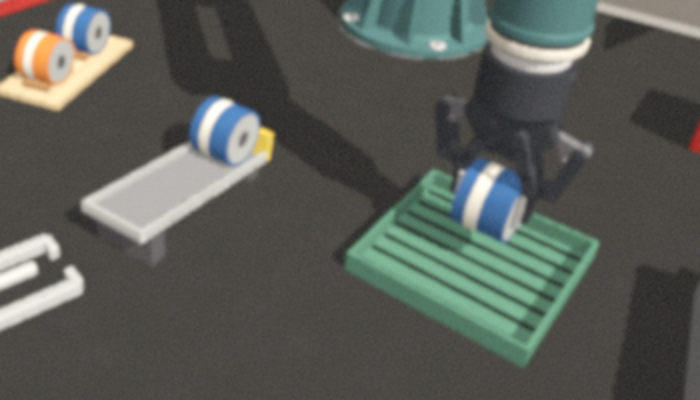

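The crop shows the drum held over the tray at (490,200). The waiting filter has rolled down to the stop at (225,130).

servo_tool --plan '[0,0,0,0,4,18,-1,0,0,0,0,0,10,-1,0,0,0,0,0,3,-1,0,0,0,0,0,0,-1,0,0,0,0,0,0,-1]'

```text
time_s: 6.45
tool_pos: [0.465, 0.3029, 0.0336]
ee_rot: [2.22, 2.222, 0.001]
ft_force: [0.6, -0.3, -2.0]
width: 0.0495
```

Run:
```python
from h import *
togo(.465,.302,.0255,90)
```

```text
t 6.45 tcp [0.465  0.3029 0.0336] yaw 90.1 w 0.0495 F [ 0.6 -0.3 -2. ]
turn [ 0.03 -0.01  0.05] shift(now axes) [-0.9 -0.   8.1] shift(goal axes) [-0.9  0.   8.1]
```

servo_tool --plan '[0,0,0,0,0,3,-1,0,0,0,0,0,2,-1,0,0,0,0,0,1,-1,0,0,0,0,0,0,-1,0,0,0,0,0,0,-1]'

```text
time_s: 7.08
tool_pos: [0.4648, 0.3028, 0.0273]
ee_rot: [2.22, 2.222, -0.0]
ft_force: [0.3, 0.6, -3.4]
width: 0.0494
```

servo_tool --plan '[0,0,0,0,0,1,-1,0,0,0,0,0,0,-1,0,0,0,0,0,0,-1]'

```text
time_s: 7.45
tool_pos: [0.4648, 0.3027, 0.0263]
ee_rot: [2.22, 2.222, -0.0]
ft_force: [0.9, -0.6, -2.9]
width: 0.0494
```

Not touching yet, so I'll go down in 1 mm steps.

servo_tool --plan '[0,0,0,0,0,1,-1,0,0,0,0,0,0,-1,0,0,0,0,0,0,-1]'

```text
time_s: 7.82
tool_pos: [0.4649, 0.3028, 0.0256]
ee_rot: [2.22, 2.222, 0.0]
ft_force: [0.1, -0.1, 3.3]
width: 0.0492
```

servo_tool --plan '[0,0,0,0,0,1,-1,0,0,0,0,0,0,-1,0,0,0,0,0,0,-1]'

```text
time_s: 8.2
tool_pos: [0.465, 0.3028, 0.0255]
ee_rot: [2.22, 2.222, 0.001]
ft_force: [-3.2, -2.7, 13.1]
width: 0.0497
```

In contact at TCP z = 25.5 mm, as predicted. Releasing.

servo_tool --plan '[0,0,0,0,0,-1,0.8,0,0,0,0,0,0,0.8,0,0,0,0,0,0,0.8,0,0,0,0,0,0,0.8,0,0,0,0,0,0,0.8]'

```text
time_s: 8.82
tool_pos: [0.4647, 0.3027, 0.0251]
ee_rot: [-2.22, -2.222, 0.0]
ft_force: [0.1, 0.3, 1.0]
width: 0.0769
```

servo_tool --plan '[0,0,0,0,0,-15,0.8,0,0,0,0,0,-40,1,0,0,0,0,0,-50,1,0,0,0,0,0,-50,1,0,0,0,0,0,-10,1]'

```text
time_s: 9.45
tool_pos: [0.4671, 0.3039, 0.1951]
ee_rot: [2.218, 2.221, 0.012]
ft_force: [-0.2, 0.5, -0.3]
width: 0.0858
```

Run:
```python
from h import *
togo(.415,-.318,.19,105.6)
im,P,h=get("scene","s3")
g=cv2.resize(im["pixels"][130:330,150:500],None,fx=2,fy=2); cv2.imwrite("pics/s3c.png",g[...,::-1])
```

```text
t 9.45 tcp [0.4671 0.3039 0.1951] yaw 90.1 w 0.0858 F [-0.2  0.5 -0.3]
turn [  0.44  -0.14 -15.54] shift(now axes) [-621.9  -52.7    2.6] shift(goal axes) [-585.  -217.4    5.1]
```

View pics/s3c.png

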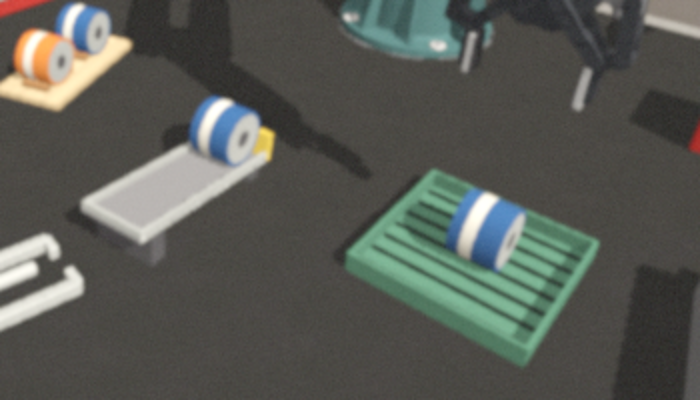

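The oldest filter rests in the tray at (487,230), released. Moving to the cradle.

servo_tool --plan '[0,0,0,-45,-4,0,1,0,0,0,-60,-5,0,1,0,0,0,-60,-5,0,1,0,0,0,-60,-5,0,1,0,0,0,-60,-5,0,1]'

```text
time_s: 10.12
tool_pos: [0.4396, 0.0161, 0.1894]
ee_rot: [-2.219, -2.222, 0.002]
ft_force: [1.2, -0.6, 0.4]
width: 0.0854
```

servo_tool --plan '[0,0,0,-60,-5,0,1,0,0,0,-60,-5,0,1,0,0,0,-60,-5,0,1,0,0,0,-60,-5,0,1,0,0,0,-60,-5,0,1]'

```text
time_s: 10.75
tool_pos: [0.415, -0.2836, 0.1892]
ee_rot: [-2.219, -2.22, -0.0]
ft_force: [0.6, 0.2, -0.4]
width: 0.0856
```

servo_tool --plan '[0,0,-5,-37,-4,0,1,0,0,-10.5,0,0,0,1,0,0,0,0,0,0,1,0,0,0,0,0,0,1]'

```text
time_s: 11.25
tool_pos: [0.4118, -0.3183, 0.1896]
ee_rot: [-1.903, -2.497, -0.0]
ft_force: [0.1, -0.6, -0.2]
width: 0.0851
```

Run:
```python
from h import *
togo(.415,-.318,.19,105.6)
im,P,h=get("wrist","w4")
z=P[...,2]
m=((z>.055)&(z<.1)&(im["range_z"]>0)).astype(np.uint8)
k,l,st,c=cv2.connectedComponentsWithStats(m)
for i in range(1,k):
    if st[i,4]>500:
        q=P[l==i]; a=cv2.minAreaRect((q[:,:2]*1e3).astype(np.float32)); print(st[i],np.round(a[0],1),np.round(a[1],1),a[2],np.percentile(q[:,2],98),np.median(h[l==i],0))
```

```text
t 11.25 tcp [ 0.4118 -0.3183  0.1896] yaw 105.4 w 0.0851 F [ 0.1 -0.6 -0.2]
turn [-0.05 -0.09 -0.22] shift(now axes) [-0.5  3.1 -0.4] shift(goal axes) [-0.5  3.1 -0.4]
[    0     0    86   329 10622] [ 463.1 -516.8] [ 12.9 338.7] 84.43651580810547 0.0992191791739624 [  1. 170. 200.]
[ 222  153   51   56 2687] [ 415.7 -322.9] [60.2 50.4] 15.310197830200195 0.07441703406829629 [106. 139. 218.]
[ 225  238   46   47 2091] [ 506.8 -297.8] [57.3 50.5] 14.848474502563477 0.07427657435199739 [ 16. 142. 255.]
[479 292  33  45 839] [480.6  -0.5] [32.2 34.3] 68.53187561035156 0.08590815183944063 [106.  72. 178.]
```

View pics/w4.png

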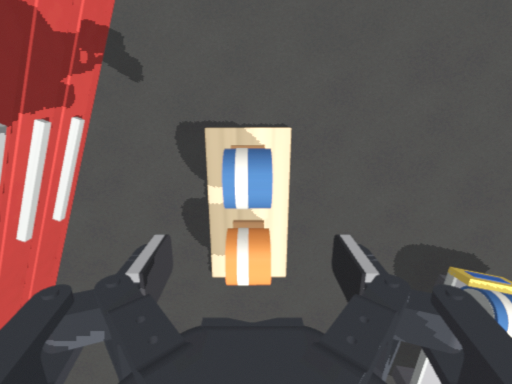

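The wrist view shows the new blue filter at (247,178), centred between the fingers, with the orange one at (248,256). Both cameras put the blue one at about (0.416, -0.321).

servo_tool --plan '[0,0,0,-3.5,3,30,1,0,0,0,0,0,50,1,0,0,0,0,0,45,1,0,0,0,0,0,15,1,0,0,0,0,0,0,1]'

```text
time_s: 11.92
tool_pos: [0.416, -0.3213, 0.05]
ee_rot: [-1.9, -2.5, -0.0]
ft_force: [0.5, 0.9, -0.1]
width: 0.0853
```

servo_tool --plan '[0,0,0,0,0,12,1,0,0,0,0,0,8,1,0,0,0,0,0,0,1,0,0,0,0,0,0,1]'

```text
time_s: 12.42
tool_pos: [0.4163, -0.322, 0.0306]
ee_rot: [1.9, 2.501, -0.0]
ft_force: [0.1, 0.5, 0.0]
width: 0.0861
```

```bash
python3 -c "
from h import *
togo(.4158,-.321,.0265,105.4)"
```

```text
t 12.43 tcp [ 0.4163 -0.322   0.0306] yaw 105.5 w 0.0861 F [0.1 0.5 0. ]
turn [0.01 0.03 0.15] shift(now axes) [ 1.1 -0.2  4.1] shift(goal axes) [ 1.1 -0.2  4.1]
```

servo_tool --plan '[0,0,0,1,0,4,1,0,0,0,0,0,0,0,0,0,0,0,0,0,-0.5,0,0,0,0,0,0,-1,0,0,0,0,0,0,-1]'

```text
time_s: 13.05
tool_pos: [0.416, -0.3211, 0.0266]
ee_rot: [1.9, 2.501, -0.0]
ft_force: [-0.8, -0.8, 2.8]
width: 0.0497
```

servo_tool --plan '[0,0,0,0,0,0,-1,0,0,0,0,0,0,-1,0,0,0,0,0,0,-1,0,0,0,0,0,0,-1]'

```text
time_s: 13.55
tool_pos: [0.416, -0.3211, 0.0266]
ee_rot: [1.9, 2.501, -0.0]
ft_force: [-0.4, 0.6, 5.9]
width: 0.0492
```

servo_tool --plan '[0,0,0,0,0,-10,-1,0,0,0,0,0,-35,-1,0,0,0,0,0,-50,-1,0,0,6,0,0,-45,-1,0,0,6.5,0,0,0,-1]'

```text
time_s: 14.18
tool_pos: [0.4178, -0.3227, 0.1704]
ee_rot: [2.16, 2.27, -0.0]
ft_force: [-0.2, -0.0, -2.0]
width: 0.0492
```

```bash
python3 -c "
from h import *
togo(.585,.019,.12,93.1)"
```

```text
t 14.18 tcp [ 0.4178 -0.3227  0.1704] yaw 92.8 w 0.0492 F [-0.2 -0.  -2. ]
turn [ 0.29  0.32 -0.25] shift(now axes) [333.2 183.7  49.5] shift(goal axes) [332.1 185.5  50.4]
```

servo_tool --plan '[0,0,0,30,17,0,-1,0,0,0,52,29,0,-1,0,0,0,53,30,0,-1,0,0,0,53,30,0,-1,0,0,0,53,30,0,-1]'

```text
time_s: 14.8
tool_pos: [0.5391, -0.071, 0.1665]
ee_rot: [-2.162, -2.279, 0.0]
ft_force: [1.4, -0.5, -2.1]
width: 0.0494
```

servo_tool --plan '[0,0,0,52,29,0,-1,0,0,0,35,20,0,-1,0,0,0,5,3,25,-1,0,0,0,0,0,25,-1,0,0,0,0,0,0,-1]'

```text
time_s: 15.42
tool_pos: [0.5836, 0.0221, 0.1145]
ee_rot: [-2.158, -2.277, 0.005]
ft_force: [-0.1, 0.6, -2.2]
width: 0.0496
```

Run:
```python
from h import *
togo(.590,.019,.0535,93.1)
im,P,h=get("wrist","w5")
z=P[...,2]
# lane rails/floor in lane-ish frame
m=(z>.02)&(z<.075)&(P[...,0]>.44)&(P[...,0]<.72)&(abs(P[...,1]-.02)<.06)&(im["range_z"]>0)
q=P[m]; a=cv2.minAreaRect((q[:,:2]*1e3).astype(np.float32)); print(len(q),a)
```

```text
t 15.43 tcp [0.5836 0.0221 0.1145] yaw 93.1 w 0.0496 F [-0.1  0.6 -2.2]
turn [-0.3  -0.04 -0.02] shift(now axes) [-3.5  6.6 61. ] shift(goal axes) [-3.5  6.2 61. ]
7961 ((520.5240478515625, 14.118734359741211), (115.91786193847656, 78.31766510009766), 3.0687408447265625)
```

View pics/w5.png

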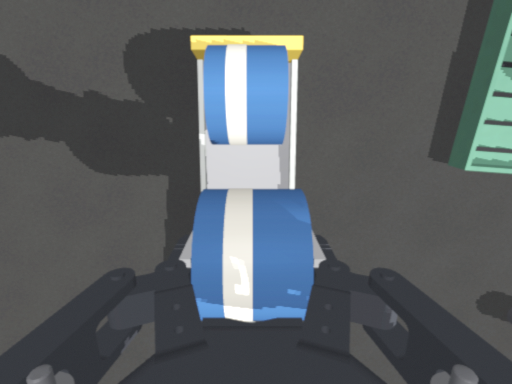

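The wrist view shows the held filter at (252,253), crosswise above the lane. The waiting filter is at the stop at (246,95), and the lane centreline is at column 247. Lowering.

servo_tool --plan '[0,0,0,-2,4,15,-1,0,0,0,-1,2,25,-1,0,0,0,0,0,10,-1,0,0,0,0,0,0,-1,0,0,0,0,0,0,-1]'

```text
time_s: 16.1
tool_pos: [0.5926, 0.0188, 0.067]
ee_rot: [2.161, 2.279, 0.001]
ft_force: [0.4, 0.2, -0.7]
width: 0.0497
```

```bash
python3 -c "
from h import *
togo(.590,.019,.0525,93.1)"
```

```text
t 16.1 tcp [0.5926 0.0188 0.067 ] yaw 93.0 w 0.0497 F [ 0.4  0.2 -0.7]
turn [ 0.06  0.01 -0.06] shift(now axes) [ 0.3 -2.6 14.5] shift(goal axes) [ 0.3 -2.6 14.5]
```

servo_tool --plan '[0,0,0,0,-2.5,5,-1,0,0,0,0,0,3,-1,0,0,0,0,0,2,-1,0,0,0,0,0,0,-1,0,0,0,0,0,0,-1]'

```text
time_s: 16.73
tool_pos: [0.5897, 0.0188, 0.0564]
ee_rot: [2.161, 2.28, 0.0]
ft_force: [0.1, -0.6, -1.8]
width: 0.0495
```

servo_tool --plan '[0,0,0,0,0,1,-1,0,0,0,0,0,0,-1,0,0,0,0,0,1,-1,0,0,0,0,0,0,-1,0,0,0,0,0,0,-1]'

```text
time_s: 17.35
tool_pos: [0.5895, 0.0188, 0.0543]
ee_rot: [2.161, 2.28, -0.0]
ft_force: [-0.1, 1.3, -1.8]
width: 0.0495
```

servo_tool --plan '[0,0,0,0,0,1,-1,0,0,0,0,0,0,-1,0,0,0,0,0,0,-1]'

```text
time_s: 17.73
tool_pos: [0.5895, 0.0188, 0.0533]
ee_rot: [-2.162, -2.28, 0.0]
ft_force: [-0.0, -0.6, -1.4]
width: 0.0492
```

servo_tool --plan '[0,0,0,0,0,1,-1,0,0,0,0,0,0,-1,0,0,0,0,0,0,-1]'

```text
time_s: 18.1
tool_pos: [0.5895, 0.0188, 0.0523]
ee_rot: [-2.162, -2.28, 0.0]
ft_force: [-0.2, -0.4, -1.1]
width: 0.0491
```

servo_tool --plan '[0,0,0,0,0,1,-1,0,0,0,0,0,0,-1,0,0,0,0,0,0,-1]'

```text
time_s: 18.48
tool_pos: [0.5897, 0.0188, 0.0519]
ee_rot: [2.161, 2.28, 0.0]
ft_force: [-1.8, -0.4, 5.6]
width: 0.0497
```

servo_tool --plan '[0,0,0,0,0,0.5,-1,0,0,0,0,0,0,-1,0,0,0,0,0,0,-1]'

```text
time_s: 18.85
tool_pos: [0.5897, 0.0188, 0.0519]
ee_rot: [2.161, 2.28, 0.0]
ft_force: [-4.1, 0.1, 9.6]
width: 0.0495
```

Contact at z = 51.9 mm, against 52 expected. Releasing, then backing off upward.

servo_tool --plan '[0,0,0,0,0,-1,1,0,0,0,0,0,0,1,0,0,0,0,0,0,1,0,0,0,0,0,0,1,0,0,0,0,0,0,1]'

```text
time_s: 19.48
tool_pos: [0.5895, 0.0188, 0.0517]
ee_rot: [-2.161, -2.28, 0.0]
ft_force: [-0.1, -0.1, 0.1]
width: 0.0857
```

servo_tool --plan '[0,0,0,0,0,-10,1,0,0,0,0,0,-40,1,0,0,0,0,0,-50,1,0,0,0,0,0,-40,1,0,0,0,0,0,0,1]'

```text
time_s: 20.1
tool_pos: [0.5924, 0.0187, 0.1963]
ee_rot: [2.157, 2.275, 0.008]
ft_force: [-0.1, -0.1, 0.4]
width: 0.0856
```

servo_tool --plan '[0,0,0,0,0,-10,1,0,0,0,0,0,0,1,0,0,0,0,0,0,1,0,0,0,0,0,0,1,0,0,0,0,0,0,1]'

```text
time_s: 20.72
tool_pos: [0.5893, 0.0189, 0.2012]
ee_rot: [-2.161, -2.279, 0.001]
ft_force: [-0.6, 0.4, 0.0]
width: 0.0855
```

Run:
```python
from h import *
togo(.59,.019,.2,93.1)
im,P,h=get("wrist","w6"); im2,_,_=get("scene"); g=cv2.resize(im2["pixels"][130:330,150:500],None,fx=2,fy=2)
cv2.imwrite("pics/end.png",np.vstack([cv2.resize(g,(560,320)),cv2.resize(im["pixels"],(373,280))[:, :373] if 0 else cv2.copyMakeBorder(cv2.resize(im["pixels"],(373,280)),0,0,0,187,cv2.BORDER_CONSTANT)])[...,::-1])
z=P[...,2]; th=np.radians(3.1); d=(P[...,:2]-[.582,.019])@np.array([[np.cos(th),-np.sin(th)],[np.sin(th),np.cos(th)]])*1e3
for n,lo,hi in(("wait",-112,-48),("new",-42,50)):
    m=(z>.072)&(z<.12)&(d[...,0]>lo)&(d[...,0]<hi)&(abs(d[...,1])<40)&(im["range_z"]>0)
    if m.sum()>50: a=cv2.minAreaRect(d[m].astype(np.float32)); print(n,m.sum(),a,np.percentile(z[m],98))
```

```text
t 20.73 tcp [0.5893 0.0189 0.2012] yaw 93.1 w 0.0855 F [-0.6  0.4  0. ]
turn [-0.06 -0.   -0.05] shift(now axes) [0.1 0.7 1.2] shift(goal axes) [0.1 0.7 1.2]
wait 3414 ((-78.17070007324219, -1.6275310516357422), (50.26234436035156, 55.98336410522461), 89.95649719238281) 0.08774388495496763
new 3084 ((-11.697418212890625, -1.4971332550048828), (60.53071212768555, 50.03908920288086), 0.1197410598397255) 0.09685296825417866
```

View pics/end.png

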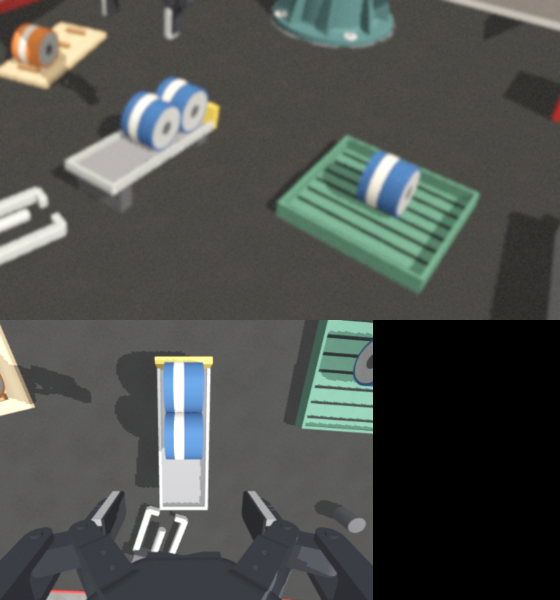

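The picture shows the new filter at (150,120) against the waiting one at (183,103), and the oldest in the tray at (388,183). The new filter measures x = -11.7 mm, y = -1.5 mm and 0.1° in the lane, so I'm handing in.

```bash
python3 -c "
from h import *
print(workorder.sign_off())"
```

```text
the job is handed in; nothing more can be done
None
```

The oldest blue filter is now in the green tray, and the new blue filter sits second in the lane, behind the waiting one. I handed the job in at about 21 s of the 56 s allowed; the hand-in gives no verdict.

- **Oldest filter:** I lowered it until it touched the tray, with about 13 N at the wrist, and released it about 1 mm from the tray's measured centre. The last picture shows it still lying on the ribs. I judged that by eye and did not measure its position again after release.
- **New filter:** I set it down at about x = +8 mm in the lane, with about 10 N at the wrist, and it rolled down to the waiting filter. The last measurement put it at x = -11.7 mm, y = -1.5 mm, 0.1° off crosswise. The waiting filter measured x = -78.2 mm, so it is at the stop.
- **Gripper:** it is open, about 0.2 m up, and read about zero force.

No check failed. The top and wrist cameras disagreed by about 3–4 mm across the lane and at the cradle. I took a value between the two, well within what the grip and the lane allow.

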